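# Find the rocking corner of a jig plate and shim it

### The job

Press down on the corners of the vice's jig plate to find the one that rocks, then press the shim lever beside that corner down flat, and press firmly on the same corner once more to check that it no longer gives. Leave the other three shim levers standing up; only press, without lifting or dragging the plate, and leave the other things on the bench where they are.

Things in the scene. Friction and masses are not known exactly. Their poses are not given: they have to be found in the camera images.
- jig_plate: Loose steel plate, H-shaped, 156 x 120 x 8 mm, with a vice (80 x 32 mm, 28 mm high) bolted on its middle strip; 0.7 to 1.1 kg. Origin at the centre of its underside, 28 mm above the bench when level; z up, -x where the vice's screw points. Its four corners are flat ears, 36 mm wide, round-ended, centred 60 mm from the origin along x and 42 mm along y, each on a rubber foot.
- bed: Dark steel bed (213 x 112 x 6 mm) screwed to the bench under the plate; origin on the bench below the plate's, same axes. It holds the feet, shim levers and two dowels that keep the plate in place. Three feet are solid. One is perished: its corner sinks 4 mm, tilting the plate 0.06 rad, under a push of 1.5 to 3.5 N and springs back when let go. It cannot be seen, only felt, and differs from start to start.
- front_right (a point): Where to press the front right corner: top of its ear, centre of its round end, 36 mm above the bench (fixed to the bed, axes as the bed's). Its shim lever lies to -x of it, in line: light metal thumb pad 18 x 20 mm, its top centre 50 mm to -x and 36 mm above the bench when up, 56 mm to -x and 19 mm above the bench when flat; turns about a pin 18 mm to -x, 16 mm above the bench.
- front_left (a point): Where to press the front left corner: top of its ear, centre of its round end, 36 mm above the bench (fixed to the bed, axes as the bed's). Its shim lever lies to -x of it, in line: light metal thumb pad 18 x 20 mm, its top centre 50 mm to -x and 36 mm above the bench when up, 56 mm to -x and 19 mm above the bench when flat; turns about a pin 18 mm to -x, 16 mm above the bench.
- rear_right (a point): Where to press the rear right corner: top of its ear, centre of its round end, 36 mm above the bench (fixed to the bed, axes as the bed's). Its shim lever lies to -x of it, in line: light metal thumb pad 18 x 20 mm, its top centre 50 mm to -x and 36 mm above the bench when up, 56 mm to -x and 19 mm above the bench when flat; turns about a pin 18 mm to -x, 16 mm above the bench.
- rear_left (a point): Where to press the rear left corner: top of its ear, centre of its round end, 36 mm above the bench (fixed to the bed, axes as the bed's). Its shim lever lies to -x of it, in line: light metal thumb pad 18 x 20 mm, its top centre 50 mm to -x and 36 mm above the bench when up, 56 mm to -x and 19 mm above the bench when flat; turns about a pin 18 mm to -x, 16 mm above the bench.
- shim_soft (a joint): Angle of the shim lever at the corner that rocks, whichever that is this time, in rad: 0 to 0.06 = sticking up at about 28 degrees, as found; 0.50 = pressed flat against its stop, its nose risen under the ear to carry it. It takes 4 to 9 N at the thumb pad and stays where it is left.
- shim_solid_1 (a joint): Angle of the shim lever at one of the three solid corners, in rad: 0 to 0.06 = sticking up at about 28 degrees, as found; 0.50 = pressed flat against its stop, its nose risen under the ear to carry it. It takes 4 to 9 N at the thumb pad and stays where it is left.
- shim_solid_2 (a joint): Angle of the shim lever at one of the three solid corners, in rad: 0 to 0.06 = sticking up at about 28 degrees, as found; 0.50 = pressed flat against its stop, its nose risen under the ear to carry it. It takes 4 to 9 N at the thumb pad and stays where it is left.
- shim_solid_3 (a joint): Angle of the shim lever at one of the three solid corners, in rad: 0 to 0.06 = sticking up at about 28 degrees, as found; 0.50 = pressed flat against its stop, its nose risen under the ear to carry it. It takes 4 to 9 N at the thumb pad and stays where it is left.
- brass_tin: round brass tin, 60 mm across, 27 mm high, bystander, origin under its centre
- tweezers: steel tweezers, 133 mm long, lying flat, bystander
- chasing_punch: steel punch, 64 mm long, 13 mm thick, lying, bystander
- eyeglass: folding eyeglass, 24 x 36 x 17 mm, bystander
- spool: grey wire spool, 60 mm across, 32 mm high, bystander
- pliers: flat pliers with black grips, 149 mm long, lying, bystander
- side_cutter: side cutters with red grips, 150 mm long, lying, bystander
- needle_file: file with brown handle, 235 mm long, lying, bystander

How it is judged:
By the outcome, as a careful person would: the job done as asked, in the order asked, and still so for the second after the job is handed in, with the robot touching nothing.
It also fails if it takes over 58 s, if anything falls off the work surface, if the arm or the gripper's body presses on something with over 40 N, if the wrist force passes 120 N, or if a joint passes its speed limit or range.

### The arm

A 7-joint arm with a two-finger parallel gripper is mounted at the origin on a cart in front of the work surface, level with it; the furniture and walls round the work are solid. World frame = base frame: x ahead of the robot, y to its left, z up, the work surface at z = 0. Lengths are in m, angles in rad, forces in N, time in s.
With the tool pointing down it reaches from about 0.35 to 0.9 m from the base axis. Payload 19.9 kg.
Tool frame: the origin (TCP) lies between the finger pads; the fingertips stand 19 mm ahead of it and the grasp point (between the pads) is the TCP; z points along the fingers, y is the line along which they close (so a half turn about z gives the same grasp; the last joint's range is limited). The gripper opens to 94 mm and grips with 3 to 60 N. Pads are 16 mm wide; open, the fingers measure 119 mm over their backs; the gripper's body (75 mm by 177 mm) begins 78 mm behind the grasp point.
Start: joints at [1.147, 0.417, -0.01, 1.614, 0.005, 1.111, -0.053], TCP at [0.233, -0.58, 0.224] pointing down, gripper open.
Joint ranges: [-2.81, 2.81], [-0.39, 2.02], [-1.27, 1.25], [0.06, 2.57], [-1.19, 4.33], [0.19, 2], [-2.82, 2.82]. Speed limits (rad/s): [1.89, 1.89, 2.39, 2.39, 3.01, 3.01, 3.01].

### API

Orientations are given as a 3x3 rotation matrix whose columns are the frame's x, y, z axes.
In Python, from rig import robot gives the robot as it stands. Calls block until the motion is done:
- robot.move_ptp(position, orientation): joint-space move of the TCP to a pose.
- robot.move_linear(position, velocity=0.15, frame=None, threshold=None): straight line of the TCP; frame=None keeps the orientation; velocity is the mean speed in m/s. With threshold (N) it stops when the force on the tool has changed by that much, and returns True; else False.
- robot.goto_joints(angles): joint-space move.
- robot.gripper_to(opening): finger opening in m; the grip force is fixed at half the most; returns when the fingers have stopped.
- robot.pause(seconds).
- robot.ik(position, orientation): joint angles nearest the present ones, or None.
- robot.get_state(): the state.
- robot.grab_frame(name): name is "side" or "top"; returns the picture (384x512x3 uint8, red, green, blue); there is no depth.
- robot.camera_info(name): a dict with "fx", "fy", "cx", "cy" (pixels), "rvec" (rotation vector, rad) and "tvec" (3), from world to camera coordinates, as OpenCV has them. Camera axes: x right, y down, z forward; pixel columns grow to the right and rows downward; lengths in m; the calibration is good to about 2 mm. A picture is of the moment at which its call begins. camera_info takes no time and is no camera call.
A pose or a line that the arm cannot do raises robot.PlanningError and nothing moves.
- robot.sign_off(): hands the job in; it is judged then, once.
The state is a dict: "time": time; "qpos": joint angles; "joint_vel": joint speeds; "effort": joint torques, N m; "ee_pos": TCP position; "tool_rot": TCP orientation; "force": force on the tool from outside, world axes, zero at the start; "moment": the same for the moment, N m; "opening": finger opening in m; "grasp_force": force on a finger pad.
Only numpy, scipy, OpenCV 4.12 (cv2) and the standard library are available. Lean on these libraries where they do the work, as an engineer would, in place of code of your own. Each camera call takes 0.05 s, during which the arm holds its last target. There are 200 camera calls.

## Working session

There is one attempt and no reset: what is moved stays moved. The work goes in short steps, each a Python script; the robot and the scene stay as the last script left them, time stands still between calls to the robot, and variables do not carry over. Pictures are saved under pics/ and viewed, at most 10 in all, crops included, and the job is handed in when it is done.

```bash
mkdir -p pics; python3 - <<'E'
from rig import robot
import cv2
for n in("top","side"):
    cv2.imwrite(f"pics/{n}0.png",cv2.resize(robot.grab_frame(n)[:,:,::-1],(800,600),interpolation=cv2.INTER_CUBIC))
    print(n,robot.camera_info(n))
s=robot.get_state();print(s['time'],s['tool_rot'],s['force'])
E
```

```text
top {'fx': 357.55735046999825, 'fy': 357.55735046999825, 'cx': 257.7039157487429, 'cy': 194.0316252324122, 'rvec': array([ 2.12388526, -2.14394165,  0.145411  ]), 'tvec': array([0.03188268, 0.59874801, 0.80480287])}
side {'fx': 466.814795006935, 'fy': 466.814795006935, 'cx': 252.77159131227822, 'cy': 193.0288621832341, 'rvec': array([ 2.39826172, -0.49108387,  0.18402953]), 'tvec': array([-0.56289081,  0.22921584,  0.79816183])}
0.1 [[ 9.27991671e-01  3.72600575e-01 -5.20037324e-04]
 [ 3.72600921e-01 -9.27991149e-01  9.90886084e-04]
 [-1.13385308e-04 -1.11330042e-03 -9.99999374e-01]] [-0.0572402  -0.45907053  1.04832378]
```

View pics/top0.png

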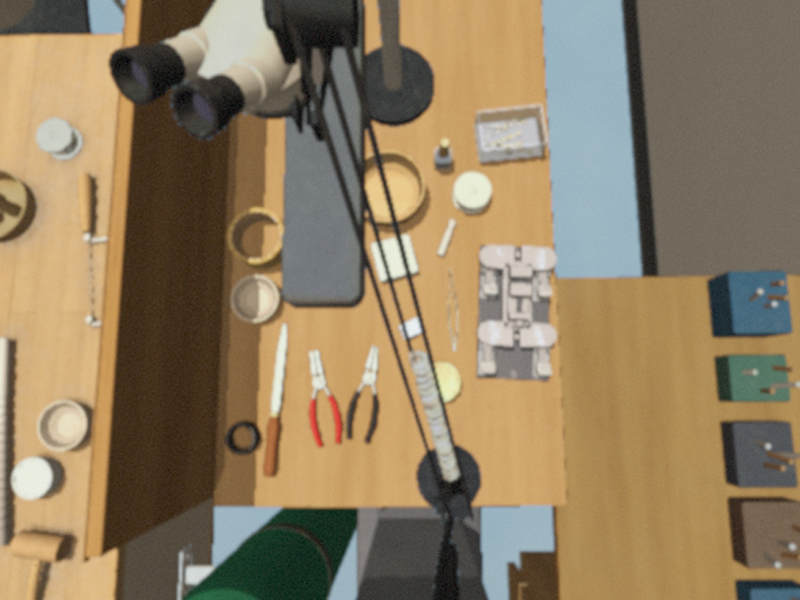

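View pics/side0.png

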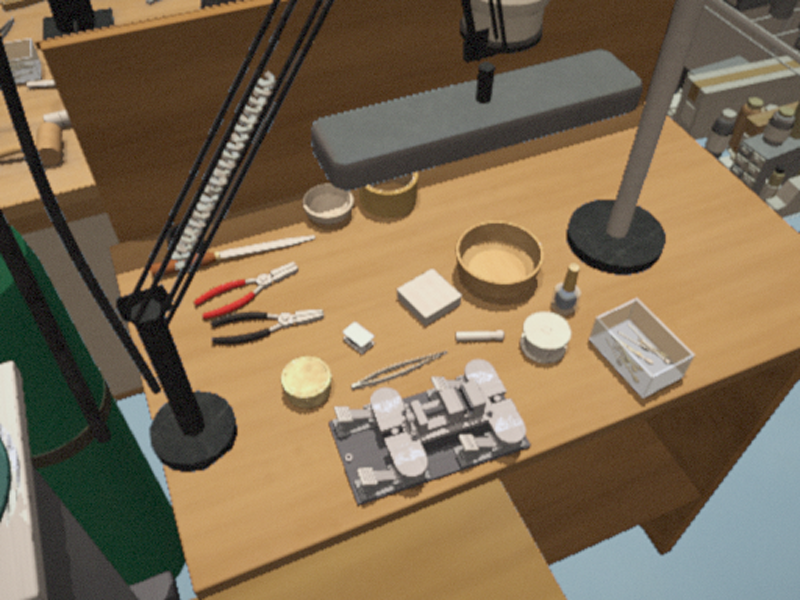

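The top view shows the plate at px (480–555, 245–378) with its long axis roughly along world x and the bed's bare end toward the robot. I'll enlarge both views.

```bash
python3 - <<'E'
from rig import robot
import cv2
def c(n,x,y,w,h,k):
    im=robot.grab_frame(n)[y:y+h,x:x+w,::-1]
    cv2.imwrite(f"pics/{n}1.png",cv2.resize(im,None,fx=k,fy=k,interpolation=cv2.INTER_CUBIC))
c("top",290,150,100,100,6)
c("side",200,222,150,105,5)
E
```

```text
(no output)
```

View pics/top1.png

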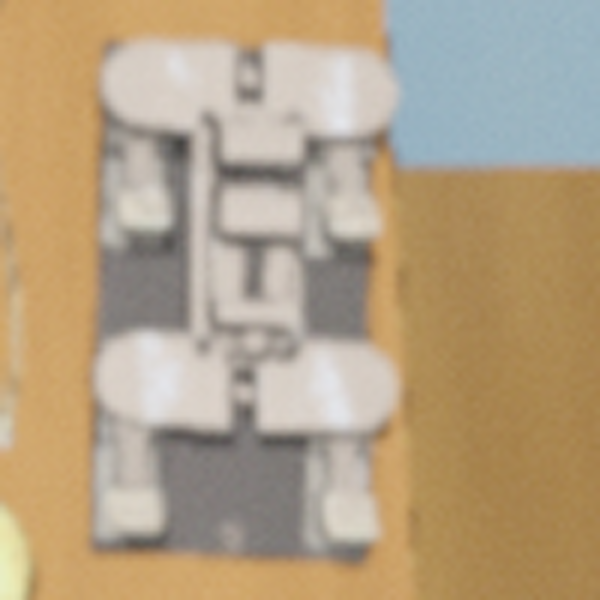

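View pics/side1.png

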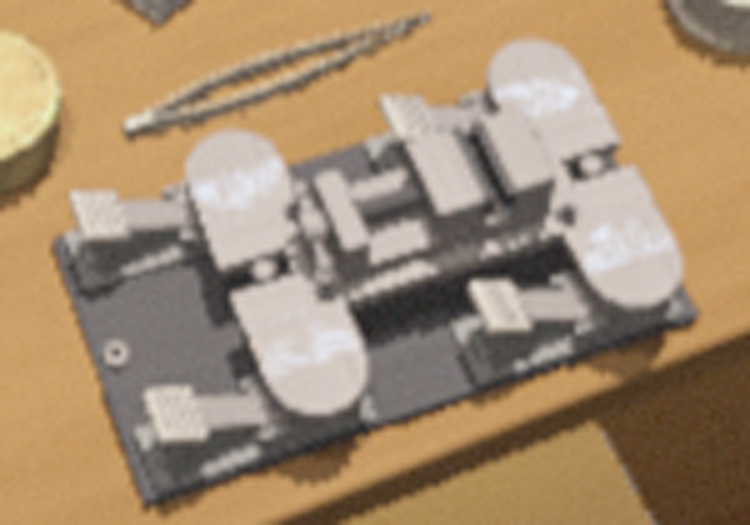

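The crops show four ears with their round ends (top crop approx. (145,85), (353,92), (140,382), (356,388)) and the raised pads about 124 px below each. The side crop agrees. I'll fit the pose.

```bash
cat > fit.py <<'E'
from rig import robot
import cv2,numpy as np
from scipy.optimize import least_squares
S=[(1,1),(1,-1),(-1,1),(-1,-1)]
L=[(.06*a,.042*b,.036) for a,b in S]+[(.06*a-.05,.042*b,.036) for a,b in S]
P={"top":(np.array([(145,85),(353,92),(140,382),(356,388),(146,208),(355,215),(135,505),(352,515)])/6+(290,150)),
"side":(np.array([(542,88),(628,255),(242,185),(312,355),(405,115),(502,305),(98,215),(175,413)])/5+(200,222))}
L=np.array(L)
def proj(n,W):
    c=robot.camera_info(n)
    return cv2.projectPoints(W,c["rvec"],c["tvec"],np.array([[c["fx"],0,c["cx"]],[0,c["fy"],c["cy"]],[0,0,1]]),None)[0][:,0]
def world(p,l):
    c,s=np.cos(p[2]),np.sin(p[2]); l=np.atleast_2d(l)
    return np.c_[p[0]+c*l[:,0]-s*l[:,1],p[1]+s*l[:,0]+c*l[:,1],l[:,2]]
def fit(ns):
    f=lambda p:np.concatenate([(proj(n,world(p,L))-P[n]).ravel() for n in ns])
    return least_squares(f,[.45,-.35,0])
if __name__=="__main__":
    for ns in(["top"],["side"],["top","side"]):
        r=fit(ns);print(ns,r.x.round(4));print(r.fun.reshape(-1,2).round(1).tolist())
E
python3 fit.py
```

```text
['top'] [ 0.6105 -0.1509 -0.0507]
[[0.2, 0.0], [0.2, 0.2], [0.1, -0.3], [-0.5, 0.1], [-0.4, -0.2], [-0.2, -0.1], [0.5, 0.2], [0.1, 0.1]]
['side'] [ 0.6118 -0.1519 -0.055 ]
[[-1.7, -1.9], [0.8, 1.6], [-1.9, -2.7], [0.6, 2.5], [1.1, 0.3], [0.0, 0.1], [0.7, -0.6], [0.3, 0.1]]
['top', 'side'] [ 0.6114 -0.1515 -0.0533]
[[0.5, -0.4], [0.5, -0.1], [0.3, -0.8], [-0.3, -0.2], [-0.1, -0.7], [0.0, -0.4], [0.6, -0.2], [0.2, -0.3], [-2.0, -2.0], [0.4, 1.4], [-2.2, -2.7], [0.3, 2.5], [0.8, 0.3], [-0.3, 0.1], [0.4, -0.6], [0.0, 0.1]]
```

Fit is good to about 1–2 mm. The lamp stands near the arm's path, so I'll locate its post and boom and check the joint solutions.

```bash
python3 - <<'E'
from rig import robot
from fit import *
def tri(a,b):
    M=[]
    for n in("top","side"):
        c=robot.camera_info(n);R=cv2.Rodrigues(c["rvec"])[0]
        M.append(np.array([[c["fx"],0,c["cx"]],[0,c["fy"],c["cy"]],[0,0,1]])@np.c_[R,c["tvec"]])
    X=cv2.triangulatePoints(M[0],M[1],np.array(a,float)/1.5625,np.array(b,float)/1.5625);return (X[:3]/X[3]).ravel().round(3)
print("base",tri((448,478),(193,430)),"posttop",tri((458,500),(148,305)))
print("spring lo/hi",tri((455,475),(178,262)),tri((418,355),(268,78)))
print("joint@scope end",tri((310,50),(330,0)))
for n in("top","side"):
    c=robot.camera_info(n);print(-cv2.Rodrigues(c["rvec"])[0].T@c["tvec"])
p=[.611,-.151,-.052]
for yaw in (0,np.pi/2,-np.pi/2,np.pi):
    c,s=np.cos(p[2]+yaw),np.sin(p[2]+yaw)
    R=np.array([[c,s,0],[s,-c,0],[0,0,-1.]])
    for k in range(4):
        w=world(p,L[k])[0];q=robot.ik([w[0],w[1],.12],R);print(yaw,w.round(3),None if q is None else np.round(q,2))
E
```

```text
base [ 0.337 -0.04   0.009] posttop [ 0.344 -0.037  0.231]
spring lo/hi [ 0.38  -0.032  0.27 ] [0.498 0.008 0.409]
joint@scope end [0.642 0.09  0.456]
[0.4692108  0.01240828 0.88707982]
[ 0.38100326 -0.5339165   0.75909022]
0 [ 0.673 -0.112  0.036] [ 0.26  0.63 -0.2   1.54  0.14  0.99 -1.6 ]
0 [ 0.669 -0.196  0.036] [ 0.34  0.65 -0.15  1.5   0.11  1.   -1.46]
0 [ 0.553 -0.106  0.036] [ 0.33  0.44 -0.25  1.85  0.14  0.86 -1.61]
0 [ 0.549 -0.19   0.036] [ 0.41  0.46 -0.17  1.81  0.1   0.87 -1.43]
1.5707963267948966 [ 0.673 -0.112  0.036] [ 0.49  0.69 -0.55  1.53  0.4   1.04 -0.22]
1.5707963267948966 [ 0.669 -0.196  0.036] [ 0.52  0.68 -0.42  1.49  0.3   1.03 -0.02]
1.5707963267948966 [ 0.553 -0.106  0.036] [ 0.57  0.49 -0.55  1.85  0.32  0.9  -0.19]
1.5707963267948966 [ 0.549 -0.19   0.036] [ 0.64  0.5  -0.46  1.8   0.27  0.9   0.  ]
-1.5707963267948966 [ 0.673 -0.112  0.036] [-0.53  0.91  1.08  1.57 -0.85  1.19 -2.47]
-1.5707963267948966 [ 0.669 -0.196  0.036] [-0.39  0.93  1.08  1.52 -0.86  1.21 -2.36]
-1.5707963267948966 [ 0.553 -0.106  0.036] [-0.64  0.7   1.08  1.89 -0.73  1.02 -2.43]
-1.5707963267948966 [ 0.549 -0.19   0.036] [-0.48  0.74  1.08  1.84 -0.75  1.04 -2.28]
3.141592653589793 [ 0.673 -0.112  0.036] [ 0.56  0.72 -0.67  1.52  0.49  1.07  1.3 ]
3.141592653589793 [ 0.669 -0.196  0.036] [ 0.65  0.73 -0.64  1.48  0.47  1.08  1.44]
3.141592653589793 [ 0.553 -0.106  0.036] [ 0.65  0.52 -0.66  1.84  0.39  0.92  1.33]
3.141592653589793 [ 0.549 -0.19   0.036] [ 0.76  0.54 -0.63  1.8   0.38  0.93  1.48]
```

```bash
cat > act.py <<'E'
from fit import *
p=[.611,-.151,-.052]
c,s=np.cos(p[2]+np.pi/2),np.sin(p[2]+np.pi/2)
R=np.array([[c,s,0],[s,-c,0],[0,0,-1.]])
NAMES=["+x+y","+x-y","-x+y","-x-y"]
def press(lx,ly,top,low,N,v=.015):
    w=world(p,(lx,ly,0))[0]
    robot.move_linear([w[0],w[1],.115])
    if robot.move_linear([w[0],w[1],top+.019+.008],threshold=5): print("early contact",robot.get_state()["ee_pos"])
    f0=robot.get_state()["force"]
    hit=robot.move_linear([w[0],w[1],low+.019],velocity=v,threshold=N)
    robot.pause(.3); st=robot.get_state()
    print(hit,"tip z",round(st["ee_pos"][2]-.019,4),"dF",(st["force"]-f0).round(1),"t",round(st["time"],1),flush=True)
    robot.move_linear([w[0],w[1],.115]); return st["ee_pos"][2]-.019
E
python3 - <<'E'
from act import *
robot.gripper_to(0)
w=world(p,(-.06,-.042,0))[0]
robot.move_ptp([w[0],w[1],.2],R)
s=robot.get_state();print(s["qpos"].round(2),s["ee_pos"],s["force"],s["time"])
for k in(3,1,0,2):
    print(NAMES[k]);press(L[k][0],L[k][1],.036,.026,12)
E
```

```text
[ 0.64  0.4  -0.46  1.74  0.2   1.05  0.06] [ 0.54848715 -0.19130214  0.19995264] [-0.69342948  0.06203155  0.35454854] 3.4417
-x-y
early contact [ 0.5476175  -0.18970602  0.06145979]
True tip z 0.0321 dF [-2.9  1.  12.6] t 5.6
+x-y
early contact [ 0.66626046 -0.19600653  0.05925129]
True tip z 0.0363 dF [-3.2  0.3  9.9] t 8.4
+x+y
early contact [ 0.67089683 -0.11335271  0.05898146]
True tip z 0.0363 dF [-2.1  0.3  8.8] t 10.9
-x+y
early contact [ 0.55182615 -0.10564493  0.05967993]
True tip z 0.0362 dF [-3.2  0.7 13.1] t 13.6
```

The -x,-y corner gives 4 mm (tip at 32.1 mm, against 36.3 mm elsewhere). Next I'll press its lever flat and recheck the corner.

```bash
python3 - <<'E'
from act import *
press(-.060-.054,-.042,.038,.012,25,.02)
print("recheck");press(-.06,-.042,.036,.026,16)
w=world(p,(-.06,-.042,0))[0]
robot.move_linear([w[0],w[1],.2])
cv2.imwrite("pics/side2.png",cv2.resize(robot.grab_frame("side")[222:327,200:350,::-1],None,fx=5,fy=5,interpolation=cv2.INTER_CUBIC))
E
```

```text
early contact [ 0.49377425 -0.18582082  0.06226223]
True tip z 0.018 dF [-5.2  0.8 19.5] t 16.9
recheck
early contact [ 0.54621828 -0.18959486  0.05937075]
True tip z 0.0361 dF [-2.2  0.4 12.2] t 19.3
```

View pics/side2.png

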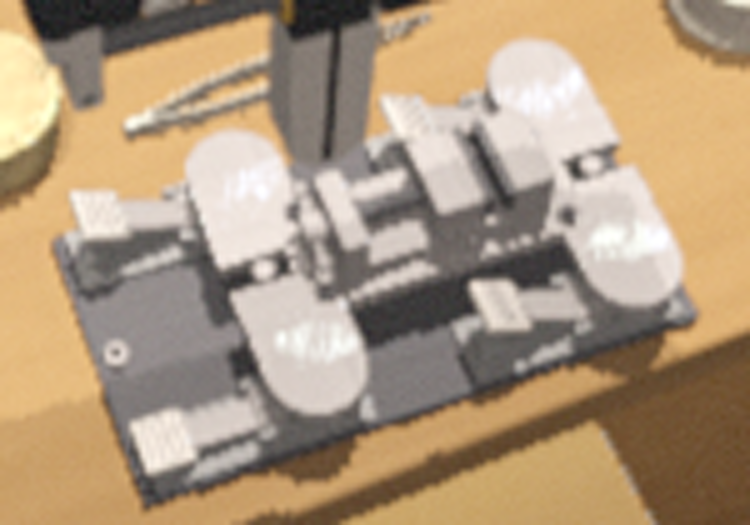

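The picture shows the -x,-y lever flat (pad at (165,440), before at (175,413)). The other three pads still stand where they were, at (98,215), (405,115) and (502,305). The corner held at 36.1 mm.

```bash
python3 -c "
from rig import robot
print(robot.sign_off())"
```

```text
the job is handed in; nothing more can be done
None
```

The rocking corner was the one nearest the robot on its right (plate -x, -y): I pressed its shim lever flat, the corner then held at 36.1 mm under a 12–16 N press (it had sunk to 32.1 mm before), the other three levers still stand, and the job is handed in.

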